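# Load the setting slide under the lathe fixture's bar

## Robot

A 6-joint arm with a two-finger parallel gripper is mounted at the origin on the work surface. World frame = base frame: x ahead of the robot, y to its left, z up, the work surface at z = 0. Lengths are in m, angles in rad, forces in N, time in s.
With the tool pointing down it reaches from about 0.25 to 0.85 m from the base axis. Payload 12.5 kg.
Tool frame: the origin (TCP) lies midway between the tips of the shut fingers; the grasp point (between the pads) lies 19 mm behind it (manip.pinch_z is the distance from the TCP to the grasp point, in m); z points along the fingers, y is the line along which they close (so a half turn about z gives the same grasp; the last joint's range is limited). The gripper opens to 93 mm and grips with 3 to 60 N. Pads are 15 mm wide; open, the fingers measure 128 mm over their backs; the gripper's body (75 mm by 188 mm) begins 65 mm behind the grasp point.
Start: joints at [-1.404, 0.351, 1.652, -0, 1.139, -0.085], TCP at [0.137, -0.533, 0.219] pointing down, gripper open.
Joint ranges: [-2.75, 2.75], [-0.79, 2.1], [0.01, 2.65], [-1.57, 4.71], [0.07, 3.14], [-2.87, 2.87]. Speed limits (rad/s): [2.22, 2.22, 2.79, 3.14, 3.14, 3.14].

## Interface

Orientations are given as a 3x3 rotation matrix whose columns are the frame's x, y, z axes.
In Python, from bench import manip, eyes gives the robot as it stands. The module is installed in compiled form; this text tells all that it offers.
- The arm moves only by the tool send_rows, never from a script. Its argument "plan" is a list of rows, each a list of 7 numbers: the shift along the tool's x, y, z in mm, then the turn, a rotation vector about the tool's x, y, z in rad, then the finger opening in mm, from 0 to 93. A call has 1 to 20 rows; each row shifts and turns the commanded pose from where the row before left it, along the tool's axes as they then stand; what a row does not reach is not made up. A row lasts 1/10 s, in which the tool goes at most 50 mm and 8.59 degrees, less where a joint would pass 70% of its speed; a pose out of reach is approached as far as the arm can. A call is refused whole if a number of a shift passes 50 or a number of a turn 0.15, either way. A call with a gripper value outside its range is refused whole. The fingers move at their own pace and stop on an object; the grip force is fixed at half the most. Time passes only in rows, so rows that do not move let the fingers close. It gives the time, the measured TCP pose, the force, the opening and the grip force at its end, in the units of the state.
- manip.state(): the state, without advancing time (a new reading comes with each control period).
- eyes.grab_frame(name): name is "side" or "top"; returns the picture (400x640x3 uint8, red, green, blue); there is no depth.
- eyes.camera_model(name): a dict with "camera_matrix" (3x3 intrinsics, pixels), "cam_to_world" (4x4, takes a point from camera to world coordinates). Camera axes: x right, y down, z forward; pixel columns grow to the right and rows downward; lengths in m; the calibration is good to about 2 mm. A picture is of the moment at which its call begins. camera_model takes no time and is no camera call.
- manip.sign_off(): hands the job in; it is judged then, once.
The state is a dict: "time_s": time; "q": joint angles; "qd": joint speeds; "effort": joint torques, N m; "tool_pos": TCP position; "eef_rot": TCP orientation; "ft_force": force on the tool from outside, world axes, zero at the start; "wrist_torque": the same for the moment, N m; "grip_width": opening from 0.0 (shut) to 1.0 (fully open); "grasp_force": force on a finger pad.
Only numpy, scipy, OpenCV 4.12 (cv2) and the standard library are available. Lean on these libraries where they do the work, as an engineer would, in place of code of your own. Each camera call takes 0.05 s, during which the arm holds its last target. There are 200 camera calls.

## Task

Take the wider slide, the one with the window through its plate, out of the wooden rack, leaving the slimmer spare where it is. Push it nose first into the low slot beneath the fixture's steel bar, gently, never ramming it, until it is fully home against the hidden stop. Then press the black lock cap on the bar all the way down.

Things in the scene. Friction and masses are not known exactly. Their poses are not given: they have to be found in the camera images.
- slide_mid (a point): Wide aluminium slide, 0.2-0.36 kg: plate 135 long, 44 wide, 8 thick. This point: centre of the plate, 4 mm above its underside; x points to the nose (67.5 mm off), z up. A window 30 long (x +9.5 to +39.5 mm), 12 wide goes through it. At the start it lies level in either bay of the rack, tail under the roof, some 65 mm of nose projecting, nothing beneath the nose but the table.
- slide_rib (a point): Centre of the slide's grip rib, which stands on the plate at the tail, 52.5 mm behind slide_mid: 30 long (x), 24 wide (y), 22 high, from 8 to 30 mm above the plate's underside. This point is 19 mm above that underside. x points to the nose. The table between the rack and the fixture, around world x 0.47, y 0.03, is clear for laying it down.
- spare_mid (a point): Slimmer aluminium spare slide, same length, thickness and rib, but only 30 wide and without window; this point is the centre of its plate, x to the nose. It lies in the other bay and stays there.
- rack: Wooden rack fixed to the table, two bays open towards its -x. Origin: on the table, middle of the open face; the block reaches to x +88, y +-83, 68 mm high. Bay floors 24 mm, roof underside 60 mm above the table; bays 56 wide, centre lines at y +-45 mm. Draw a slide straight out some 75 mm to -x before its rib is clear of the roof.
- fixture: Grey fixture fixed to the table. Origin: at table height below the middle of the slot's mouth; x points into the slot, z up. Bed 20 mm above the table, x -30 (open ledge before the mouth) to +115, 110 wide. Steel cheeks 46.6 mm apart guide the slide, flared to about 57 mm from x 0 out to -20. Steel bar over the slot, x +2 to +68: underside 10.5 mm above the bed, top 50 mm above the table.
- feeler (a joint): Light spring button (under 1 N) on a rigid stop hidden in the slot behind the bar, m: 0 untouched, 0.005 when the nose has pushed it flush and rests on the stop. The stop's face lies at fixture x +70 to +86 mm, different every time and not measured: how far the slide goes in must be felt.
- lock (a joint): Lock plunger down through the bar, m: 0 up, 0.010 fully down. Needs about 4 N, stays where it is left. Its 8 mm pin passes through the slide's window; on solid plate it stops at 0.004. Pressed down in an empty slot it bars the way.
- lock_top (a point): Centre of the top of the lock plunger's round black cap, 30 mm across, 70 mm above the table when up; at fixture x +35 mm, y 0.
Not all that is in view belongs to the job. Leave any orange or yellow look-alike of the part that bears slide_mid alone.

How it is judged:
By the outcome, as a careful person would: the job done as asked, in the order asked, and still so for the second after the job is handed in, with the robot touching nothing.
It also fails if it takes over 67 s, if anything falls off the work surface, if the arm or the gripper's body presses on something with over 40 N, if the wrist force passes 120 N, or if a joint passes its speed limit or range.

## Working session

There is one attempt and no reset: what is moved stays moved. The work goes in short steps, Python scripts to look and compute and a tool call to move; the robot and the scene stay as the last step left them, time stands still between calls to the robot, and variables do not carry over. Pictures are saved under pics/ and viewed, at most 10 in all, crops included, and the job is handed in when it is done.

Besides the shell and the picture viewer there is one more tool, called after "Emit:" in YAML: its name, and indented under it one key for each argument. send_rows: Moves the arm, as the interface text tells. Its arguments: {"type":"object","properties":{"plan":{"type":"array","items":{"type":"array","items":{"type":"number"}}}},"required":["plan"]}

```bash
mkdir -p pics
python3 - <<'E'
from bench import manip, eyes
import cv2
for n in("side","top"):
    im=eyes.grab_frame(n); cv2.imwrite(f"pics/{n}0.png",cv2.cvtColor(im,cv2.COLOR_RGB2BGR))
    m=eyes.camera_model(n); print(n,m["camera_matrix"],m["cam_to_world"])
s=manip.state(); print(s, manip.pinch_z)
E
```

```text
side [[441.2639076    0.         316.54035226]
 [  0.         441.2639076  192.69042713]
 [  0.           0.           1.        ]] [[-0.97657    -0.13609038  0.16670466  0.30812451]
 [-0.21456264  0.67531943 -0.70562493  0.9238654 ]
 [-0.01655013 -0.72486073 -0.68869661  0.7884492 ]
 [ 0.          0.          0.          1.        ]]
top [[519.76584172   0.         326.78283799]
 [  0.         519.76584172 195.92090455]
 [  0.           0.           1.        ]] [[ 0.0023134  -0.9967715   0.08025726  0.34223903]
 [-0.9999958  -0.00244614 -0.0015557   0.18129171]
 [ 0.001747   -0.08025333 -0.99677297  1.4283309 ]
 [ 0.          0.          0.          1.        ]]
{'time_s': 0.1, 'q': array([-1.40362456e+00,  3.51193796e-01,  1.65233180e+00, -1.71744807e-05,
        1.13909626e+00, -8.46194392e-02]), 'qd': array([-0.00012967, -0.00018223, -0.00212905, -0.0008579 ,  0.0002306 ,
       -0.0002569 ]), 'effort': array([ 1.61132910e-03, -4.98028958e+01, -2.85704130e+01,  7.00813648e-02,
        2.39456218e-02, -4.26656982e-05]), 'tool_pos': array([ 0.13698706, -0.53236047,  0.21815975]), 'eef_rot': array([[ 9.68465931e-01,  2.49145951e-01, -1.86635606e-04],
       [ 2.49146011e-01, -9.68465405e-01,  1.01226454e-03],
       [ 7.14514828e-05, -1.02684323e-03, -9.99999470e-01]]), 'ft_force': array([-0.00385617, -0.19044305,  0.73174145]), 'wrist_torque': array([-0.06275661, -0.02089619, -0.00309789]), 'grasp_force': 0.0, 'grip_width': 1.0006112204399311} 0.0188
```

View pics/top0.png

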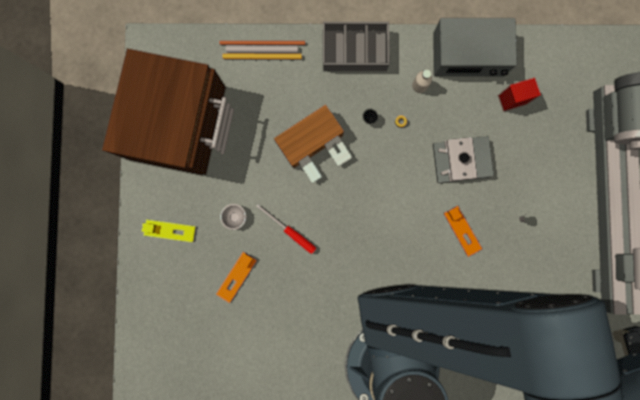

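View pics/side0.png

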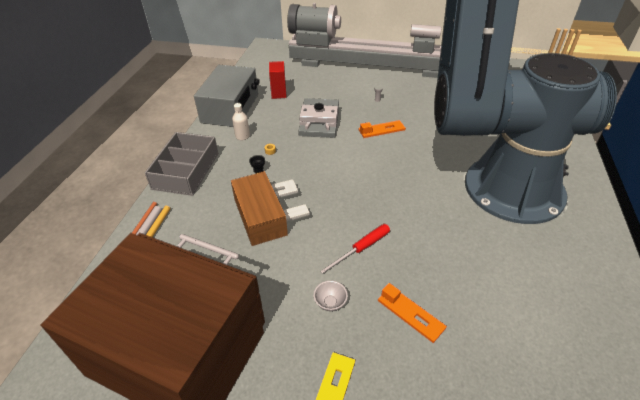

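Run:
```python
import cv2, numpy as np
t=cv2.imread("pics/top0.png"); s=cv2.imread("pics/side0.png")
f=lambda im,x,y,w,h,k:cv2.resize(im[y:y+h,x:x+w],None,fx=k,fy=k,interpolation=cv2.INTER_CUBIC)
a=f(t,265,95,100,100,4);b=f(t,420,125,100,75,4)
b=cv2.copyMakeBorder(b,0,100,0,0,cv2.BORDER_CONSTANT)
cv2.imwrite("pics/topc.png",np.hstack([a,b]))
a=f(s,220,165,100,85,4);b=f(s,280,85,100,85,4)
cv2.imwrite("pics/sidec.png",np.hstack([a,b]))
```

```text
(no output)
```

View pics/topc.png

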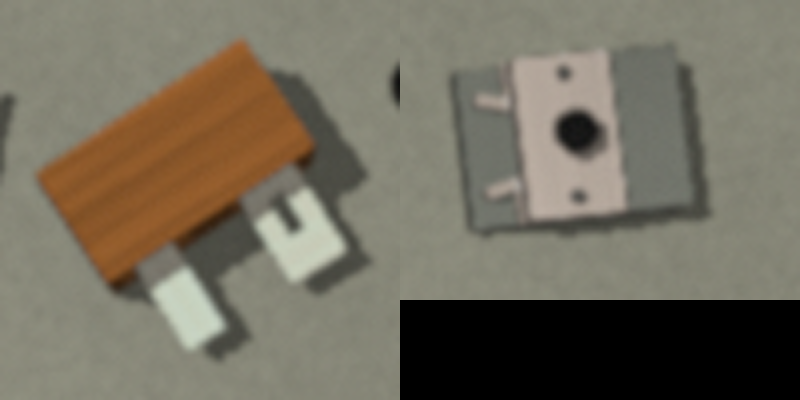

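View pics/sidec.png

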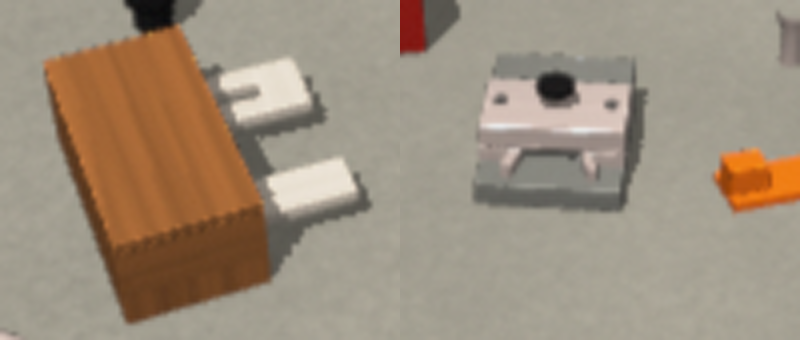

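```bash
cat > h.py <<'E'
import numpy as np
from bench import manip, eyes
from scipy.optimize import least_squares
def proj(n,P):
    m=eyes.camera_model(n);T=np.linalg.inv(m["cam_to_world"])
    p=(T[:3,:3]@np.asarray(P).T).T+T[:3,3];q=p@m["camera_matrix"].T
    return q[:,:2]/q[:,2:]
def w(pose,L):
    x,y,a=pose;L=np.asarray(L,float);c,s=np.cos(a),np.sin(a)
    return np.c_[x+c*L[:,0]-s*L[:,1],y+s*L[:,0]+c*L[:,1],L[:,2]]
def fit(obs,p0):  # obs: {cam:[(u,v,lx,ly,z)]}
    f=lambda p:np.concatenate([(proj(n,w(p,np.array(o)[:,2:]/1000))-np.array(o)[:,:2]).ravel() for n,o in obs.items()])
    r=least_squares(f,p0,x_scale=[.01,.01,.1],loss="soft_l1");return r.x,np.round(f(r.x).reshape(-1,2),1).tolist()
E
cat > meas.py <<'E'
from h import *
def cr(L,ox,oy): return [((u+.5)/4-.5+ox,(v+.5)/4-.5+oy,a,b,c) for u,v,a,b,c in L]
# rack x into rack: up-left in top image. left y=+83
rt=cr([(38,174,88,83,68),(245,40,88,-83,68),(314,147,0,-83,68),(110,284,0,83,68)],265,95)
rs=cr([(45,62,88,-83,68),(180,27,0,-83,68),(262,205,0,83,68),(115,248,88,83,68)],220,165)
# slide: nose down-right, heading
st=cr([(295,283,67.5,-22,32),(347,247,67.5,22,32)],265,95)
ss=cr([(297,57,67.5,22,32),(312,98,67.5,-22,32)],220,165)
# fixture
ft=cr([(52,73,-30,55,20),(273,45,115,55,20),(295,205,115,-55,20),(73,232,-30,-55,20),(110,55,2,55,50),(207,48,68,55,50),(227,208,68,-55,50),(127,222,2,-55,50),(177,131,35,0,70)],420,125)
fs=cr([(155,84,35,0,70),(84,75,68,-55,50)][:1],280,85)
print("rack",fit({"top":rt},[.45,.2,.5]),fit({"top":rt,"side":rs},[.45,.2,.5]))
print("slide",fit({"top":st},[.5,.2,3.7]),fit({"top":st,"side":ss},[.5,.2,3.7]))
print("fix",fit({"top":ft},[.5,-.05,-1.5]),fit({"top":ft,"side":fs},[.5,-.05,-1.5]))
E
python3 meas.py
```

```text
rack (array([0.57743555, 0.20243488, 0.58823193]), [[-0.5, 0.2], [-0.0, -0.4], [1.1, 0.1], [-0.3, 0.1]]) (array([0.57886107, 0.2033806 , 0.5879575 ]), [[-0.8, -0.4], [-0.4, -0.9], [0.7, -0.5], [-0.6, -0.4], [0.2, -0.1], [0.8, -0.3], [1.3, -0.2], [0.1, 0.0]])
slide (array([0.60535653, 0.16902954, 3.75289694]), [[-0.1, 0.1], [0.1, -0.1]]) (array([0.60778292, 0.1642674 , 3.68577367]), [[-0.1, -0.3], [0.8, 0.4], [-0.7, 0.1], [0.5, 0.8]])
fix (array([ 0.55195335, -0.14779848, -1.4541592 ]), [[0.3, -0.3], [-2.6, 0.8], [-2.5, 0.3], [0.3, -0.4], [-0.1, 0.8], [0.0, -0.2], [0.6, 0.2], [1.1, -0.5], [0.1, -0.6]]) (array([ 0.55212344, -0.14773493, -1.45439651]), [[0.3, -0.4], [-2.6, 0.7], [-2.5, 0.3], [0.3, -0.5], [-0.1, 0.8], [-0.0, -0.2], [0.6, 0.2], [1.1, -0.5], [0.0, -0.6], [0.5, -0.1]])
```

The rack holds two slides. The one at top (301,152) is wider and shows the window slot, so it is the target. The narrow one at (312,170) is the spare, and it stays put. The orange and yellow plates are decoys. The fixture's mouth faces left in the top picture, with its cap at (464,158).

Emit:
send_rows:
  plan:
    - [0, 0, 0, 0, 0, -0.112, 93]
    - [0, 0, 0, 0, 0, -0.112, 70]
    - [0, 0, 0, 0, 0, -0.112, 58]
    - [20, -8, 0, 0, 0, 0, 58]
    - [40, -17, 5, 0, 0, 0, 58]
    - [40, -17, 5, 0, 0, 0, 58]
    - [40, -17, 5, 0, 0, 0, 58]
    - [40, -17, 5, 0, 0, 0, 58]
    - [40, -17, 5, 0, 0, 0, 58]
    - [40, -17, 5, 0, 0, 0, 58]
    - [40, -17, 5, 0, 0, 0, 58]
    - [40, -17, 5, 0, 0, 0, 58]
    - [40, -17, 5, 0, 0, 0, 58]
    - [40, -17, 5, 0, 0, 0, 58]
    - [40, -17, 5, 0, 0, 0, 58]
    - [40, -17, 5, 0, 0, 0, 58]
    - [40, -17, 5, 0, 0, 0, 58]
    - [40, -17, 5, 0, 0, 0, 58]
    - [40, -17, 5, 0, 0, 0, 58]

```text
time_s: 2.0
tool_pos: [0.5077, 0.0319, 0.1432]
eef_rot: [[0.832, 0.555, -0.0], [0.555, -0.832, -0.0], [-0.0, -0.0, -1.0]]
ft_force: [-0.2, -1.2, -0.4]
grip_width: 0.622
grasp_force: 0.0
```

```bash
cat > go.py <<'E'
import sys
from h import *
# usage: go.py x y z yaw -> tool-frame shift in mm (current axes), turn about tool z
x,y,z,a=map(float,sys.argv[1:5]);s=manip.state();R=s["eef_rot"]
yaw=np.arctan2(R[1,0],R[0,0]);Rt=np.array([[np.cos(a),np.sin(a),0],[np.sin(a),-np.cos(a),0],[0,0,-1]])
d=np.array([x,y,z])-s["tool_pos"]
print("t",s["time_s"],"pos",s["tool_pos"].round(4),"yaw",yaw.round(4),"tilt",R[:,2].round(4))
print("shift now-axes",(R.T@d*1e3).round(1),"final-axes",(Rt.T@d*1e3).round(1),"turn z",round(-(a-yaw),4),"F",s["ft_force"].round(2),"M",s["wrist_torque"].round(2),"w",round(s["grip_width"]*93,1),s["grasp_force"].round(1))
E
python3 go.py 0.591 0.157 0.026 0.588
python3 - <<'E'
from bench import eyes
import cv2
im=eyes.grab_frame("side");cv2.imwrite("pics/s1.png",cv2.cvtColor(cv2.resize(im[120:280,200:360],None,fx=3.7,fy=3.7,interpolation=cv2.INTER_CUBIC),cv2.COLOR_RGB2BGR))
E
```

```text
t 2.0 pos [0.5077 0.0319 0.1432] yaw 0.5881 tilt [-4.e-04 -0.e+00 -1.e+00]Traceback (most recent call last):
  File "go.py", line 8, in <module>
    print("shift now-axes",(R.T@d*1e3).round(1),"final-axes",(Rt.T@d*1e3).round(1),"turn z",round(-(a-yaw),4),"F",s["ft_force"].round(2),"M",s["wrist_torque"].round(2),"w",round(s["grip_width"]*93,1),s["grasp_force"].round(1))
                                                                                                                                                                                                        ^^^^^^^^^^^^^^^^^^^^^^
AttributeError: 'float' object has no attribute 'round'
```

View pics/s1.png

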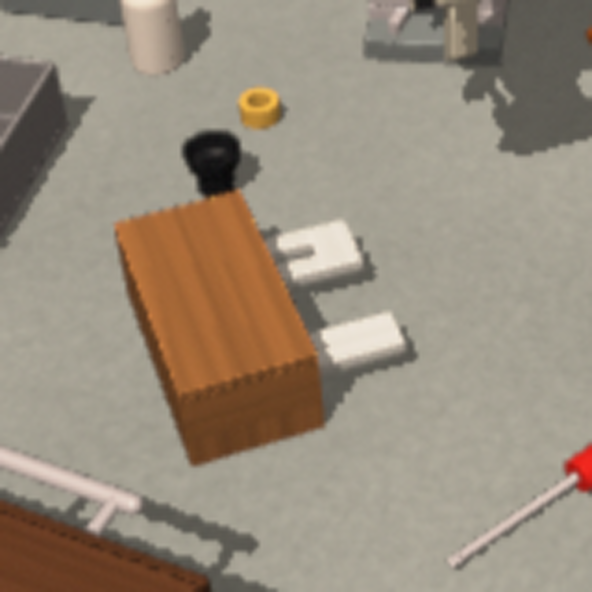

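The enlarged crop confirms it: the slide at crop (325,250) is wider and has the window, and the one at (370,338) is solid and slim, so it is the spare.

```bash
sed -i 's/s\["grasp_force"\].round(1)/round(float(s["grasp_force"]),1)/' go.py; python3 go.py 0.591 0.157 0.026 0.588
```

```text
t 2.05 pos [0.5102 0.0357 0.1428] yaw 0.5895 tilt [ 0.0011  0.0012 -1.    ]
shift now-axes [134.4 -55.9 117. ] final-axes [134.5 -56.1 116.8] turn z 0.0015 F [-2.83  3.03 -1.52] M [0.09 0.15 0.1 ] w 57.9 0.0
```

Emit:
send_rows:
  plan:
    - [36, -15, 20, 0, 0, 0, 60]
    - [36, -15, 20, 0, 0, 0, 60]
    - [36, -15, 20, 0, 0, 0, 60]
    - [22, -9, 0, 0, 0, 0, 60]
    - [0, 0, 0, 0, 0, 0, 60]
    - [0, 0, 0, 0, 0, 0, 60]
    - [0, 0, 0, 0, 0, 0, 60]

```text
time_s: 2.75
tool_pos: [0.5849, 0.1462, 0.0838]
eef_rot: [[0.832, 0.554, -0.0], [0.554, -0.832, -0.0], [-0.0, -0.0, -1.0]]
ft_force: [-0.2, 0.6, 0.0]
grip_width: 0.644
grasp_force: 0.0
```

```bash
python3 go.py 0.591 0.157 0.026 0.588
```

```text
t 2.75 pos [0.5849 0.1462 0.0838] yaw 0.5872 tilt [-4.e-04 -2.e-04 -1.e+00]
shift now-axes [11.  -5.6 57.8] final-axes [11.  -5.6 57.8] turn z -0.0008 F [-0.23  0.58  0.  ] M [-0.03  0.02 -0.03] w 59.8 0.0
```

Emit:
send_rows:
  plan:
    - [9, -5.5, 15, 0, 0, 0, 60]
    - [0, 0, 20, 0, 0, 0, 60]
    - [0, 0, 16, 0, 0, 0, 60]
    - [0, 0, 6, 0, 0, 0, 60]
    - [0, 0, 0, 0, 0, 0, 60]
    - [0, 0, 0, 0, 0, 0, 60]

```text
time_s: 3.35
tool_pos: [0.5902, 0.1564, 0.0273]
eef_rot: [[0.832, 0.554, 0.001], [0.554, -0.832, 0.0], [0.001, 0.0, -1.0]]
ft_force: [1.0, -0.3, 0.2]
grip_width: 0.646
grasp_force: 0.0
```

```bash
python3 go.py 0.591 0.157 0.026 0.588
```

```text
t 3.35 pos [0.5902 0.1564 0.0273] yaw 0.5874 tilt [ 7.e-04  2.e-04 -1.e+00]
shift now-axes [ 1.  -0.   1.3] final-axes [ 1.  -0.   1.3] turn z -0.0006 F [ 0.98 -0.28  0.15] M [-0.02  0.02  0.03] w 60.1 0.0
```

Force is clean, so lower 1.5 mm more and close.

Emit:
send_rows:
  plan:
    - [0, 0, 2, 0, 0, 0, 52]
    - [0, 0, 0, 0, 0, 0, 46]
    - [0, 0, 0, 0, 0, 0, 38]
    - [0, 0, 0, 0, 0, 0, 38]
    - [0, 0, 0, 0, 0, 0, 38]
    - [0, 0, 0, 0, 0, 0, 38]
    - [0, 0, 0, 0, 0, 0, 38]

```text
time_s: 4.05
tool_pos: [0.59, 0.1566, 0.0248]
eef_rot: [[0.832, 0.555, 0.0], [0.555, -0.832, -0.0], [0.0, 0.0, -1.0]]
ft_force: [-0.9, -2.0, 3.5]
grip_width: 0.472
grasp_force: 29.6
```

```bash
python3 go.py 0.591 0.157 0.026 0.588
```

```text
t 4.05 pos [0.59   0.1566 0.0248] yaw 0.5879 tilt [ 3.e-04 -0.e+00 -1.e+00]
shift now-axes [ 1.1  0.2 -1.2] final-axes [ 1.1  0.2 -1.2] turn z -0.0001 F [-0.88 -1.97  3.52] M [-0.35 -0.    0.02] w 43.9 29.6
```

Emit:
send_rows:
  plan:
    - [0, 0, -1.5, 0, 0, 0, 38]
    - [-4, 0, 0, 0, 0, 0, 38]
    - [-8, 0, 0, 0, 0, 0, 38]
    - [-12, 0, 0, 0, 0, 0, 38]
    - [-12, 0, 0, 0, 0, 0, 38]
    - [-12, 0, 0, 0, 0, 0, 38]
    - [-12, 0, 0, 0, 0, 0, 38]
    - [-12, 0, 0, 0, 0, 0, 38]
    - [-12, 0, 0, 0, 0, 0, 38]
    - [-12, 0, 0, 0, 0, 0, 38]
    - [-8, 0, 0, 0, 0, 0, 38]
    - [0, 0, 0, 0, 0, 0, 38]
    - [0, 0, 0, 0, 0, 0, 38]

```text
time_s: 5.35
tool_pos: [0.5036, 0.099, 0.0263]
eef_rot: [[0.832, 0.554, 0.001], [0.554, -0.832, 0.0], [0.001, 0.0, -1.0]]
ft_force: [-0.6, 0.6, -3.5]
grip_width: 0.471
grasp_force: 29.6
```

```bash
python3 go.py 0.476 0.012 0.045 1.6874
python3 - <<'E'
from bench import eyes
import cv2
im=eyes.grab_frame("side");cv2.imwrite("pics/s2.png",cv2.cvtColor(cv2.resize(im[130:280,220:380],None,fx=3.7,fy=3.7,interpolation=cv2.INTER_CUBIC),cv2.COLOR_RGB2BGR))
E
```

```text
t 5.35 pos [0.5036 0.099  0.0263] yaw 0.5876 tilt [ 6.e-04  1.e-04 -1.e+00]
shift now-axes [-71.2  57.1 -18.7] final-axes [-83.2 -37.5 -18.7] turn z -1.0998 F [-0.59  0.57 -3.47] M [-0.08  0.08 -0.01] w 43.8 29.6
```

View pics/s2.png

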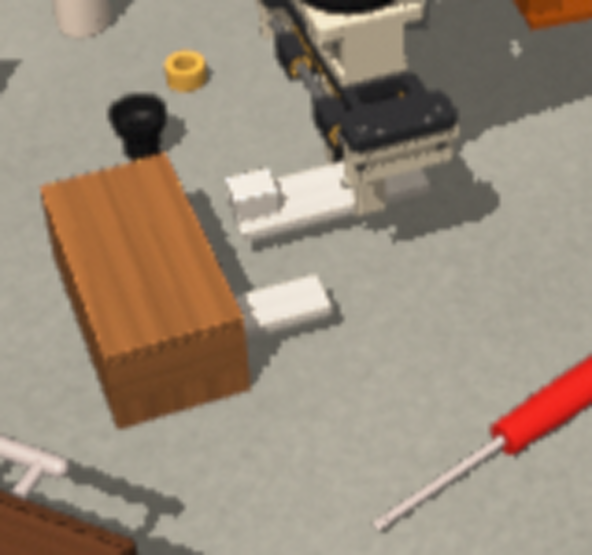

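The slide is out of the rack and level, with its rib at crop (252,192), and the spare is undisturbed. Now clear the rack and turn towards the fixture heading.

Emit:
send_rows:
  plan:
    - [-14, 11, -6, 0, 0, 0, 38]
    - [-20, 16, -6, 0, 0, 0, 38]
    - [-20, 16, -6, 0, 0, 0, 38]
    - [-17, 14, 0, 0, 0, 0, 38]
    - [0, 0, 0, 0, 0, -0.1, 38]
    - [0, 0, 0, 0, 0, -0.12, 38]
    - [0, 0, 0, 0, 0, -0.12, 38]
    - [0, 0, 0, 0, 0, -0.12, 38]
    - [0, 0, 0, 0, 0, -0.12, 38]
    - [0, 0, 0, 0, 0, -0.12, 38]
    - [0, 0, 0, 0, 0, -0.12, 38]
    - [0, 0, 0, 0, 0, -0.12, 38]
    - [0, 0, 0, 0, 0, -0.1, 38]
    - [0, 0, 0, 0, 0, -0.06, 38]
    - [0, 0, 15, 0, 0, 0, 38]
    - [0, 0, 15, 0, 0, 0, 38]
    - [0, 0, 4, 0, 0, 0, 38]
    - [0, 0, 2, 0, 0, 0, 38]
    - [0, 0, 0, 0, 0, 0, 38]
    - [0, 0, 0, 0, 0, 0, 38]

```text
time_s: 7.4
tool_pos: [0.4762, 0.0122, 0.0086]
eef_rot: [[-0.117, 0.993, 0.001], [0.993, 0.117, -0.0], [-0.0, 0.001, -1.0]]
ft_force: [-0.2, 0.5, -2.8]
grip_width: 0.465
grasp_force: 29.8
```

```bash
python3 go.py 0.476 0.012 0.003 1.6874
```

```text
t 7.4 pos [0.4762 0.0122 0.0086] yaw 1.6878 tilt [ 9.e-04 -1.e-04 -1.e+00]
shift now-axes [-0.1 -0.2  5.6] final-axes [-0.1 -0.2  5.6] turn z 0.0004 F [-0.19  0.46 -2.84] M [-0.16 -0.18  0.02] w 43.2 29.8
```

Emit:
send_rows:
  plan:
    - [0, 0, 3, 0, 0, 0, 38]
    - [0, 0, 2, 0, 0, 0, 38]
    - [0, 0, 1, 0, 0, 0, 38]
    - [0, 0, 0, 0, 0, 0, 38]
    - [0, 0, 0, 0, 0, 0, 38]

```text
time_s: 7.9
tool_pos: [0.476, 0.0121, 0.0023]
eef_rot: [[-0.117, 0.993, 0.0], [0.993, 0.117, -0.0], [-0.0, 0.0, -1.0]]
ft_force: [1.2, -0.3, -0.7]
grip_width: 0.468
grasp_force: 29.9
```

```bash
python3 go.py 0.476 0.012 0.003 1.6874
```

```text
t 7.9 pos [0.476  0.0121 0.0023] yaw 1.6878 tilt [ 4.e-04 -0.e+00 -1.e+00]
shift now-axes [-0.1 -0.  -0.7] final-axes [-0.1 -0.  -0.7] turn z 0.0004 F [ 1.16 -0.34 -0.67] M [-0.12 -0.19 -0.06] w 43.5 29.9
```

Emit:
send_rows:
  plan:
    - [0, 0, 0, 0, 0, 0, 50]
    - [0, 0, 0, 0, 0, 0, 60]
    - [0, 0, 0, 0, 0, 0, 60]
    - [0, 0, -10, 0, 0, 0, 60]
    - [0, 0, -20, 0, 0, 0, 60]
    - [0, 0, -20, 0, 0, 0, 60]
    - [20, 0, -5, 0, 0, 0, 60]
    - [30, 0, 0, 0, 0, 0, 50]
    - [22, 0, 0, 0, 0, 0, 44]
    - [0, 0, 0, 0, 0, 0, 44]
    - [0, 0, 0, 0, 0, 0, 44]

```text
time_s: 9.0
tool_pos: [0.4675, 0.0836, 0.0576]
eef_rot: [[-0.118, 0.993, 0.0], [0.993, 0.118, -0.0], [-0.0, 0.0, -1.0]]
ft_force: [-0.1, -0.3, 0.3]
grip_width: 0.472
grasp_force: 0.0
```

```bash
python3 go.py 0.468 0.084 0.0095 1.6874
python3 - <<'E'
from bench import eyes
import cv2,numpy as np
A=[]
for n,(x,y) in {"side":(260,130),"top":(340,150)}.items():
    im=eyes.grab_frame(n);A.append(cv2.resize(im[y:y+130,x:x+100],None,fx=4,fy=4,interpolation=cv2.INTER_CUBIC))
cv2.imwrite("pics/s3.png",cv2.cvtColor(np.hstack(A),cv2.COLOR_RGB2BGR))
E
```

```text
t 9.0 pos [0.4675 0.0836 0.0576] yaw 1.6889 tilt [ 5.e-04 -1.e-04 -1.e+00]
shift now-axes [ 0.4  0.5 48.1] final-axes [ 0.4  0.5 48.1] turn z 0.0015 F [-0.13 -0.26  0.33] M [-0.   -0.09 -0.03] w 43.9 0.0
```

View pics/s3.png

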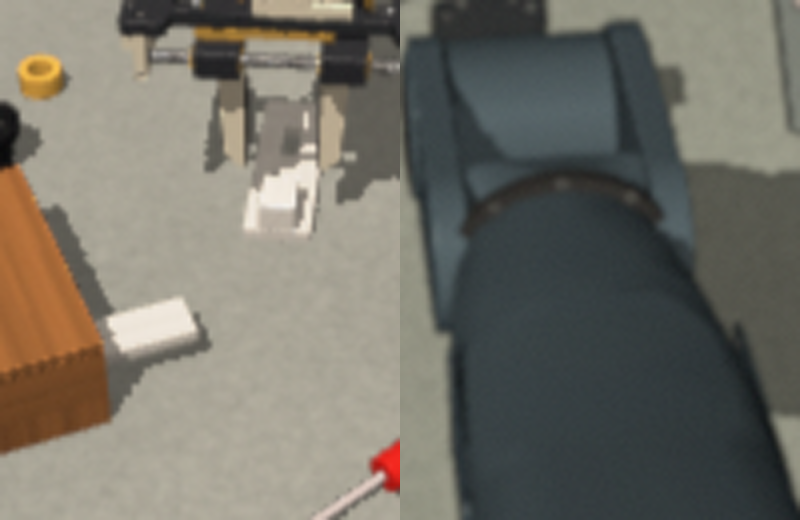

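The slide lies flat, with its rib at crop (280,200) between the raised fingers. I'll check where the rib should appear against what I see.

Run:
```python
from h import *
s=manip.state();t=s["tool_pos"];p=(t[0],t[1],-1.4535)
L=np.array([[-15,-12,30],[-15,12,30],[15,12,30],[15,-12,30],[-15,-22,8],[-15,22,8]])/1e3
print((proj("side",w(p,L))-[260,130])*4)
```

```text
[[300.65962169 205.70546517]
 [263.31165057 203.6853627 ]
 [267.14924752 173.06464572]
 [303.80337182 174.99392892]
 [315.62908468 231.72078004]
 [248.06299312 227.98608691]]
```

Emit:
send_rows:
  plan:
    - [3, 0, 15, 0, 0, 0, 44]
    - [0, 0, 15, 0, 0, 0, 44]
    - [0, 0, 12, 0, 0, 0, 44]
    - [0, 0, 5, 0, 0, 0, 44]
    - [0, 0, 0, 0, 0, 0, 44]
    - [0, 0, 0, 0, 0, 0, 34]
    - [0, 0, 0, 0, 0, 0, 26]
    - [0, 0, 0, 0, 0, 0, 18]
    - [0, 0, 0, 0, 0, 0, 18]
    - [0, 0, 0, 0, 0, 0, 18]
    - [0, 0, 0, 0, 0, 0, 18]

```text
time_s: 10.2
tool_pos: [0.4675, 0.0867, 0.0106]
eef_rot: [[-0.117, 0.993, 0.001], [0.993, 0.117, 0.0], [-0.0, 0.001, -1.0]]
ft_force: [-1.0, -1.5, 7.4]
grip_width: 0.258
grasp_force: 30.0
```

```bash
python3 go.py 0.468 0.084 0.0095 1.6874
```

```text
t 10.2 pos [0.4675 0.0867 0.0106] yaw 1.6878 tilt [ 1.1e-03  1.0e-04 -1.0e+00]
shift now-axes [-2.7  0.2  1.1] final-axes [-2.7  0.2  1.1] turn z 0.0004 F [-0.96 -1.46  7.45] M [-0.03 -0.06 -0.12] w 24.0 30.0
```

```bash
cat >> meas.py <<'E'
ft2=[ft[i] for i in (0,3,4,5,6,7,8)]
fs2=cr([(155,84,35,0,70),(80,133,2,-55,50),(231,137,2,55,50),(75,190,-30,-55,20),(222,196,-30,55,20)],280,85)
r=fit({"top":ft2},[.5,-.05,-1.5]);print(r)
fs2=[(a,b,c,-d,e) for a,b,c,d,e in fs2]
fs2m=[(a,b,c,-d,e) for a,b,c,d,e in fs2]
for q in (fs2,fs2m): print(fit({"top":ft2,"side":q},[.5,-.05,-1.5]))
for x in (-160,-120): print(w(r[0],[[x/1e3,0,0]]))
E
python3 meas.py|tail -5
```

```text
(array([ 0.55165921, -0.14691731, -1.46200975]), [[0.1, -0.3], [-0.2, -0.4], [-0.3, 0.9], [-0.1, 0.1], [0.2, 0.6], [0.6, -0.3], [-0.2, -0.3]])
(array([ 0.5516978 , -0.14646119, -1.46050752]), [[-0.1, -0.3], [-0.3, -0.4], [-0.5, 0.9], [-0.3, 0.0], [0.0, 0.5], [0.5, -0.3], [-0.4, -0.4], [0.6, 0.1], [-0.1, -1.1], [-0.9, -0.4], [0.2, -0.7], [0.4, -0.4]])
(array([ 0.55171805, -0.14682561, -1.45394666]), [[-0.1, -0.2], [-0.0, -0.3], [-0.5, 0.9], [-0.4, -0.1], [0.3, 0.3], [0.8, -0.4], [-0.3, -0.5], [0.6, 0.1], [36.9, 0.5], [-37.8, -2.1], [37.3, 1.0], [-36.5, -2.2]])
[[0.53428767 0.01213686 0.        ]]
[[ 0.53863056 -0.02762668  0.        ]]
```

Emit:
send_rows:
  plan:
    - [0, 0, -5, 0, 0, 0, 18]
    - [0, 0, -10, 0, 0, 0, 18]
    - [0, 0, -15, 0, 0, 0, 18]
    - [0, 0, -15, 0, 0, 0, 18]
    - [0, 0, 0, 0, 0, 0, 18]
    - [0, 0, 0, 0, 0, 0, 18]

```text
time_s: 10.8
tool_pos: [0.467, 0.0866, 0.0552]
eef_rot: [[-0.117, 0.993, 0.0], [0.993, 0.117, 0.0], [0.0, 0.0, -1.0]]
ft_force: [0.3, -0.8, -4.0]
grip_width: 0.257
grasp_force: 30.0
```

```bash
cat > fx.py <<'E'
import sys,subprocess
from h import *
F=(.5517,-.1466,-1.460)
p=w(F,[[float(sys.argv[1])/1e3,0,float(sys.argv[2])/1e3]])[0]
sys.argv=["go",*map(str,p),str(F[2]+np.pi)];exec(open("go.py").read())
E
python3 fx.py -150 45
```

```text
t 10.8 pos [0.467  0.0866 0.0552] yaw 1.6878 tilt [ 3.e-04  0.e+00 -1.e+00]
shift now-axes [-91.5  57.9  10.2] final-axes [-91.2  58.4  10.2] turn z 0.0062 F [ 0.35 -0.75 -4.01] M [ 0.05 -0.07 -0.05] w 23.9 30.0
```

Emit:
send_rows:
  plan:
    - [0, 10, 0, 0, 0, 0.006, 18]
    - [-10, 20, 0, 0, 0, 0, 18]
    - [-20, 20, 0, 0, 0, 0, 18]
    - [-25, 8, 0, 0, 0, 0, 18]
    - [-20, 0, 5, 0, 0, 0, 18]
    - [-16, 0, 5, 0, 0, 0, 18]
    - [0, 0, 0, 0, 0, 0, 18]
    - [0, 0, 0, 0, 0, 0, 18]
    - [0, 0, 0, 0, 0, 0, 18]

```text
time_s: 11.7
tool_pos: [0.5347, 0.0033, 0.0451]
eef_rot: [[-0.111, 0.994, -0.0], [0.994, 0.111, 0.0], [0.0, -0.0, -1.0]]
ft_force: [-0.5, -0.1, -2.8]
grip_width: 0.255
grasp_force: 30.0
```

```bash
python3 fx.py -150 32
python3 - <<'E'
from bench import eyes
import cv2,numpy as np
A=[]
for n,(x,y) in {"side":(280,90),"top":(400,110)}.items():
    im=eyes.grab_frame(n);A.append(cv2.resize(im[y:y+110,x:x+80],None,fx=5,fy=5,interpolation=cv2.INTER_CUBIC))
cv2.imwrite("pics/s4.png",cv2.cvtColor(np.hstack(A),cv2.COLOR_RGB2BGR))
E
```

```text
t 11.7 pos [0.5347 0.0033 0.0451] yaw 1.6822 tilt [-3.e-04  2.e-04 -1.e+00]
shift now-axes [-0.9  0.3 13.1] final-axes [-0.9  0.3 13.1] turn z 0.0006 F [-0.49 -0.15 -2.81] M [ 0.08 -0.1  -0.03] w 23.7 30.0
```

View pics/s4.png

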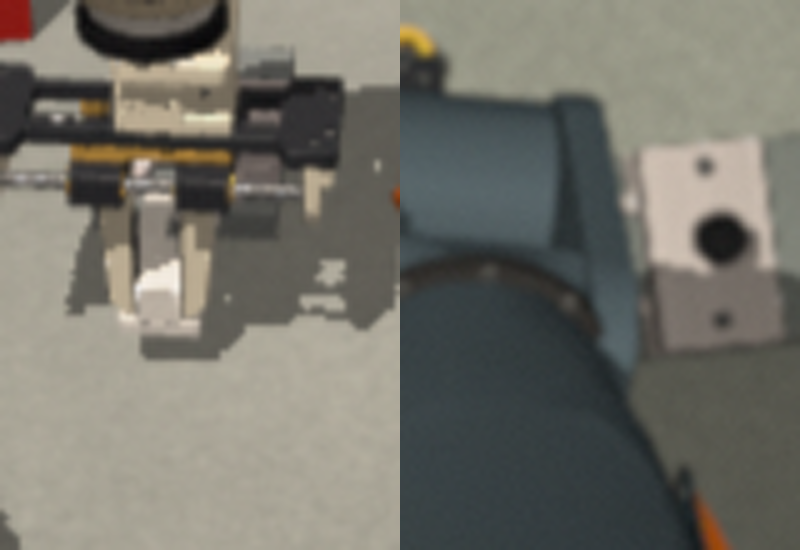

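The wide slide is held by its rib, lined up with the slot, and the tail end is visible at crop (160,320). Next, move the nose over the ledge and lower it until it touches.

Emit:
send_rows:
  plan:
    - [-9, 0.3, 5, 0, 0, 0, 18]
    - [0, 0, 5, 0, 0, 0, 18]
    - [0, 0, 2, 0, 0, 0, 18]
    - [0, 0, 0, 0, 0, 0, 18]
    - [0, 0, 0, 0, 0, 0, 18]
    - [0, 0, 0, 0, 0, 0, 18]

```text
time_s: 12.4
tool_pos: [0.5361, -0.0062, 0.0332]
eef_rot: [[-0.111, 0.994, 0.0], [0.994, 0.111, 0.0], [-0.0, 0.0, -1.0]]
ft_force: [-0.0, 0.3, -2.4]
grip_width: 0.257
grasp_force: 30.0
```

```bash
python3 fx.py -150 31
```

```text
t 12.4 pos [ 0.5361 -0.0062  0.0332] yaw 1.6819 tilt [ 1.e-04  0.e+00 -1.e+00]
shift now-axes [ 8.7 -0.   2.2] final-axes [ 8.7 -0.   2.2] turn z 0.0003 F [-0.03  0.26 -2.45] M [ 0.08 -0.11  0.  ] w 23.9 30.0
```

Emit:
send_rows:
  plan:
    - [0, 0, 1, 0, 0, 0, 18]
    - [0, 0, 0.5, 0, 0, 0, 18]
    - [0, 0, 0, 0, 0, 0, 18]
    - [0, 0, 0, 0, 0, 0, 18]
    - [0, 0, 0, 0, 0, 0, 18]

```text
time_s: 12.9
tool_pos: [0.5361, -0.0062, 0.0317]
eef_rot: [[-0.111, 0.994, 0.0], [0.994, 0.111, 0.0], [0.0, 0.0, -1.0]]
ft_force: [0.0, 0.1, -2.0]
grip_width: 0.26
grasp_force: 30.0
```

```bash
python3 fx.py -150 31
```

```text
t 12.9 pos [ 0.5361 -0.0062  0.0317] yaw 1.6818 tilt [ 0.  0. -1.]
shift now-axes [8.8 0.  0.7] final-axes [8.8 0.  0.7] turn z 0.0002 F [ 0.04  0.08 -2.04] M [ 0.04 -0.07  0.06] w 24.2 30.0
```

Emit:
send_rows:
  plan:
    - [-3, 0, 0, 0, 0, 0, 18]
    - [-3, 0, 0, 0, 0, 0, 18]
    - [-3, 0, 0, 0, 0, 0, 18]
    - [-3, 0, 0, 0, 0, 0, 18]
    - [0, 0, 0, 0, 0, 0, 18]
    - [0, 0, 0, 0, 0, 0, 18]

```text
time_s: 13.5
tool_pos: [0.5374, -0.0182, 0.0316]
eef_rot: [[-0.111, 0.994, -0.0], [0.994, 0.111, 0.0], [0.0, -0.0, -1.0]]
ft_force: [0.0, -0.2, -3.9]
grip_width: 0.257
grasp_force: 30.0
```

```bash
python3 fx.py -120 31
```

```text
t 13.5 pos [ 0.5374 -0.0182  0.0316] yaw 1.6815 tilt [-1.e-04  1.e-04 -1.e+00]
shift now-axes [-9.2  0.   0.6] final-axes [-9.2  0.   0.6] turn z -0.0001 F [ 0.03 -0.24 -3.89] M [ 0.11 -0.06 -0.01] w 23.9 30.0
```

Emit:
send_rows:
  plan:
    - [-2, 0, 0, 0, 0, 0, 18]
    - [-2, 0, 0, 0, 0, 0, 18]
    - [-2, 0, 0, 0, 0, 0, 18]
    - [-2, 0, 0, 0, 0, 0, 18]
    - [-2, 0, 0, 0, 0, 0, 18]
    - [0, 0, 0, 0, 0, 0, 18]
    - [0, 0, 0, 0, 0, 0, 18]

```text
time_s: 14.2
tool_pos: [0.5385, -0.0281, 0.0316]
eef_rot: [[-0.111, 0.994, 0.0], [0.994, 0.111, 0.0], [0.0, 0.0, -1.0]]
ft_force: [-0.2, 0.1, -3.1]
grip_width: 0.259
grasp_force: 30.0
```

```bash
python3 fx.py -120 31
```

```text
t 14.2 pos [ 0.5385 -0.0281  0.0316] yaw 1.6817 tilt [ 0.  0. -1.]
shift now-axes [0.8 0.  0.6] final-axes [0.8 0.  0.6] turn z 0.0001 F [-0.19  0.09 -3.15] M [ 0.07 -0.07 -0.02] w 24.1 30.0
```

Emit:
send_rows:
  plan:
    - [-2, 0, 0, 0, 0, 0, 18]
    - [-2, 0, 0, 0, 0, 0, 18]
    - [-2, 0, 0, 0, 0, 0, 18]
    - [-2, 0, 0, 0, 0, 0, 18]
    - [0, 0, 0, 0, 0, 0, 18]

```text
time_s: 14.7
tool_pos: [0.5394, -0.0363, 0.0316]
eef_rot: [[-0.111, 0.994, 0.0], [0.994, 0.111, -0.0], [-0.0, 0.0, -1.0]]
ft_force: [-0.3, 0.0, -3.3]
grip_width: 0.26
grasp_force: 30.0
```

```bash
python3 fx.py -112 31
```

```text
t 14.7 pos [ 0.5394 -0.0363  0.0316] yaw 1.6816 tilt [ 1.e-04 -0.e+00 -1.e+00]
shift now-axes [ 1.  -0.   0.6] final-axes [ 1.  -0.   0.6] turn z -0.0 F [-0.26  0.03 -3.32] M [ 0.06 -0.08 -0.02] w 24.2 30.0
```

Emit:
send_rows:
  plan:
    - [-2, 0, 0, 0, 0, 0, 18]
    - [-2, 0, 0, 0, 0, 0, 18]
    - [-2, 0, 0, 0, 0, 0, 18]
    - [-2, 0, 0, 0, 0, 0, 18]
    - [-2, 0, 0, 0, 0, 0, 18]
    - [-2, 0, 0, 0, 0, 0, 18]
    - [-2, 0, 0, 0, 0, 0, 18]
    - [-2, 0, 0, 0, 0, 0, 18]
    - [0, 0, 0, 0, 0, 0, 18]

```text
time_s: 15.6
tool_pos: [0.5412, -0.0522, 0.0316]
eef_rot: [[-0.111, 0.994, 0.0], [0.994, 0.111, -0.0], [-0.0, 0.0, -1.0]]
ft_force: [0.2, 0.2, -2.2]
grip_width: 0.254
grasp_force: 30.0
```

```bash
python3 fx.py -96 31
```

```text
t 15.6 pos [ 0.5412 -0.0522  0.0316] yaw 1.6816 tilt [ 1.e-04 -0.e+00 -1.e+00]
shift now-axes [1.  0.  0.6] final-axes [1.  0.  0.6] turn z -0.0 F [ 0.18  0.18 -2.23] M [ 0.07 -0.05 -0.03] w 23.6 30.0
```

Emit:
send_rows:
  plan:
    - [-2, 0, 0, 0, 0, 0, 18]
    - [-2, 0, 0, 0, 0, 0, 18]
    - [-2, 0, 0, 0, 0, 0, 18]
    - [-2, 0, 0, 0, 0, 0, 18]
    - [-2, 0, 0, 0, 0, 0, 18]
    - [-2, 0, 0, 0, 0, 0, 18]
    - [-2, 0, 0, 0, 0, 0, 18]
    - [-2, 0, 0, 0, 0, 0, 18]
    - [-2, 0, 0, 0, 0, 0, 18]
    - [0, 0, 0, 0, 0, 0, 18]

```text
time_s: 16.6
tool_pos: [0.5432, -0.0701, 0.0316]
eef_rot: [[-0.111, 0.994, 0.0], [0.994, 0.111, -0.0], [-0.0, 0.0, -1.0]]
ft_force: [0.1, 0.7, -2.4]
grip_width: 0.254
grasp_force: 30.0
```

```bash
python3 fx.py -78 31
```

```text
t 16.6 pos [ 0.5432 -0.0701  0.0316] yaw 1.6816 tilt [ 1.e-04 -0.e+00 -1.e+00]
shift now-axes [ 1.  -0.   0.6] final-axes [ 1.  -0.   0.6] turn z -0.0 F [ 0.1   0.71 -2.4 ] M [ 0.08 -0.05 -0.07] w 23.6 30.0
```

Emit:
send_rows:
  plan:
    - [-2, 0, 0, 0, 0, 0, 18]
    - [-2, 0, 0, 0, 0, 0, 18]
    - [-2, 0, 0, 0, 0, 0, 18]
    - [-2, 0, 0, 0, 0, 0, 18]
    - [-2, 0, 0, 0, 0, 0, 18]
    - [-2, 0, 0, 0, 0, 0, 18]
    - [-2, 0, 0, 0, 0, 0, 18]
    - [-2, 0, 0, 0, 0, 0, 18]
    - [0, 0, 0, 0, 0, 0, 18]
    - [0, 0, 0, 0, 0, 0, 18]

```text
time_s: 17.6
tool_pos: [0.5449, -0.0858, 0.0316]
eef_rot: [[-0.111, 0.994, 0.0], [0.994, 0.111, 0.0], [0.0, 0.0, -1.0]]
ft_force: [-0.6, -0.3, -3.1]
grip_width: 0.255
grasp_force: 30.0
```

```bash
python3 fx.py -62 31
```

```text
t 17.6 pos [ 0.5449 -0.0858  0.0316] yaw 1.6817 tilt [ 0.  0. -1.]
shift now-axes [0.8 0.  0.6] final-axes [0.8 0.  0.6] turn z 0.0001 F [-0.57 -0.25 -3.14] M [ 0.07 -0.11 -0.03] w 23.7 30.0
```

Emit:
send_rows:
  plan:
    - [-1, 0, 0, 0, 0, 0, 18]
    - [-1, 0, 0, 0, 0, 0, 18]
    - [-1, 0, 0, 0, 0, 0, 18]
    - [-1, 0, 0, 0, 0, 0, 18]
    - [-1, 0, 0, 0, 0, 0, 18]
    - [-1, 0, 0, 0, 0, 0, 18]
    - [-1, 0, 0, 0, 0, 0, 18]
    - [0, 0, 0, 0, 0, 0, 18]

```text
time_s: 18.4
tool_pos: [0.5457, -0.0928, 0.0316]
eef_rot: [[-0.111, 0.994, 0.0], [0.994, 0.111, -0.0], [-0.0, 0.0, -1.0]]
ft_force: [-0.1, 0.5, -3.3]
grip_width: 0.251
grasp_force: 30.0
```

Emit:
send_rows:
  plan:
    - [-1, 0, 0, 0, 0, 0, 18]
    - [-1, 0, 0, 0, 0, 0, 18]
    - [-0.5, 0, 0, 0, 0, 0, 18]
    - [0, 0, 0, 0, 0, 0, 18]

```text
time_s: 18.8
tool_pos: [0.546, -0.0953, 0.0316]
eef_rot: [[-0.111, 0.994, 0.0], [0.994, 0.111, 0.0], [0.0, 0.0, -1.0]]
ft_force: [-0.7, 0.2, -3.1]
grip_width: 0.258
grasp_force: 30.0
```

Emit:
send_rows:
  plan:
    - [-1, 0, 0, 0, 0, 0, 18]
    - [-1, 0, 0, 0, 0, 0, 18]
    - [0, 0, 0, 0, 0, 0, 18]

```text
time_s: 19.1
tool_pos: [0.5462, -0.0973, 0.0316]
eef_rot: [[-0.111, 0.994, 0.0], [0.994, 0.111, -0.0], [-0.0, 0.0, -1.0]]
ft_force: [-0.0, -0.0, -3.2]
grip_width: 0.252
grasp_force: 30.0
```

Emit:
send_rows:
  plan:
    - [-1, 0, 0, 0, 0, 0, 18]
    - [-0.5, 0, 0, 0, 0, 0, 18]
    - [0, 0, 0, 0, 0, 0, 18]

```text
time_s: 19.4
tool_pos: [0.5463, -0.0987, 0.0316]
eef_rot: [[-0.111, 0.994, -0.0], [0.994, 0.111, 0.0], [0.0, -0.0, -1.0]]
ft_force: [-0.4, -0.1, -2.6]
grip_width: 0.254
grasp_force: 30.0
```

Emit:
send_rows:
  plan:
    - [-1, 0, 0, 0, 0, 0, 18]
    - [-0.5, 0, 0, 0, 0, 0, 18]
    - [0, 0, 0, 0, 0, 0, 18]

```text
time_s: 19.7
tool_pos: [0.5465, -0.1002, 0.0316]
eef_rot: [[-0.111, 0.994, 0.0], [0.994, 0.111, 0.0], [0.0, 0.0, -1.0]]
ft_force: [0.3, -0.4, -3.0]
grip_width: 0.255
grasp_force: 30.0
```

Emit:
send_rows:
  plan:
    - [-1, 0, 0, 0, 0, 0, 18]
    - [-0.5, 0, 0, 0, 0, 0, 18]
    - [0, 0, 0, 0, 0, 0, 18]

```text
time_s: 20.0
tool_pos: [0.5467, -0.1017, 0.0316]
eef_rot: [[-0.111, 0.994, 0.0], [0.994, 0.111, -0.0], [-0.0, 0.0, -1.0]]
ft_force: [0.7, -0.2, -3.8]
grip_width: 0.253
grasp_force: 30.0
```

Emit:
send_rows:
  plan:
    - [-1, 0, 0, 0, 0, 0, 18]
    - [-0.5, 0, 0, 0, 0, 0, 18]
    - [0, 0, 0, 0, 0, 0, 18]

```text
time_s: 20.3
tool_pos: [0.5469, -0.1032, 0.0316]
eef_rot: [[-0.111, 0.994, 0.0], [0.994, 0.111, -0.0], [-0.0, 0.0, -1.0]]
ft_force: [0.2, 0.5, -4.7]
grip_width: 0.254
grasp_force: 30.0
```

Emit:
send_rows:
  plan:
    - [-1, 0, 0, 0, 0, 0, 18]
    - [-0.5, 0, 0, 0, 0, 0, 18]
    - [0, 0, 0, 0, 0, 0, 18]

```text
time_s: 20.6
tool_pos: [0.5471, -0.1047, 0.0316]
eef_rot: [[-0.111, 0.994, 0.0], [0.994, 0.111, 0.0], [0.0, 0.0, -1.0]]
ft_force: [1.4, -0.5, -3.1]
grip_width: 0.255
grasp_force: 30.0
```

Emit:
send_rows:
  plan:
    - [-1, 0, 0, 0, 0, 0, 18]
    - [-0.5, 0, 0, 0, 0, 0, 18]
    - [0, 0, 0, 0, 0, 0, 18]

```text
time_s: 20.9
tool_pos: [0.5472, -0.1062, 0.0316]
eef_rot: [[-0.111, 0.994, -0.0], [0.994, 0.111, 0.0], [0.0, -0.0, -1.0]]
ft_force: [-0.6, 0.2, -2.5]
grip_width: 0.255
grasp_force: 30.0
```

Emit:
send_rows:
  plan:
    - [-1, 0, 0, 0, 0, 0, 18]
    - [0, 0, 0, 0, 0, 0, 18]

```text
time_s: 21.1
tool_pos: [0.5473, -0.1072, 0.0316]
eef_rot: [[-0.111, 0.994, 0.0], [0.994, 0.111, -0.0], [-0.0, 0.0, -1.0]]
ft_force: [0.3, 0.3, -3.1]
grip_width: 0.252
grasp_force: 30.0
```

Emit:
send_rows:
  plan:
    - [-1, 0, 0, 0, 0, 0, 18]
    - [0, 0, 0, 0, 0, 0, 18]

```text
time_s: 21.3
tool_pos: [0.5474, -0.1082, 0.0316]
eef_rot: [[-0.111, 0.994, 0.0], [0.994, 0.111, -0.0], [-0.0, 0.0, -1.0]]
ft_force: [0.3, 0.4, -3.5]
grip_width: 0.256
grasp_force: 30.0
```

Emit:
send_rows:
  plan:
    - [-1, 0, 0, 0, 0, 0, 18]
    - [0, 0, 0, 0, 0, 0, 18]

```text
time_s: 21.5
tool_pos: [0.5476, -0.1092, 0.0317]
eef_rot: [[-0.111, 0.994, 0.0], [0.994, 0.111, -0.0], [-0.0, 0.0, -1.0]]
ft_force: [-0.0, 0.3, -3.0]
grip_width: 0.256
grasp_force: 30.0
```

Emit:
send_rows:
  plan:
    - [-1, 0, 0, 0, 0, 0, 18]
    - [0, 0, 0, 0, 0, 0, 18]

```text
time_s: 21.7
tool_pos: [0.5476, -0.1102, 0.0316]
eef_rot: [[-0.111, 0.994, -0.0], [0.994, 0.111, 0.0], [0.0, -0.0, -1.0]]
ft_force: [0.9, 0.7, -3.5]
grip_width: 0.257
grasp_force: 30.0
```

Emit:
send_rows:
  plan:
    - [-1, 0, 0, 0, 0, 0, 18]
    - [0, 0, 0, 0, 0, 0, 18]

```text
time_s: 21.9
tool_pos: [0.5478, -0.1112, 0.0316]
eef_rot: [[-0.111, 0.994, 0.0], [0.994, 0.111, 0.0], [0.0, 0.0, -1.0]]
ft_force: [1.5, 0.2, -2.7]
grip_width: 0.258
grasp_force: 30.0
```

Emit:
send_rows:
  plan:
    - [-1, 0, 0, 0, 0, 0, 18]
    - [0, 0, 0, 0, 0, 0, 18]

```text
time_s: 22.1
tool_pos: [0.5479, -0.1122, 0.0316]
eef_rot: [[-0.111, 0.994, 0.0], [0.994, 0.111, -0.0], [-0.0, 0.0, -1.0]]
ft_force: [0.6, 0.2, -2.8]
grip_width: 0.255
grasp_force: 30.0
```

Emit:
send_rows:
  plan:
    - [-1, 0, 0, 0, 0, 0, 18]
    - [0, 0, 0, 0, 0, 0, 18]

```text
time_s: 22.3
tool_pos: [0.5478, -0.1123, 0.0316]
eef_rot: [[-0.111, 0.994, -0.0], [0.994, 0.111, 0.001], [0.001, -0.0, -1.0]]
ft_force: [-0.8, 6.1, -1.0]
grip_width: 0.253
grasp_force: 30.0
```

Emit:
send_rows:
  plan:
    - [-1, 0, 0, 0, 0, 0, 18]
    - [0, 0, 0, 0, 0, 0, 18]

```text
time_s: 22.5
tool_pos: [0.5477, -0.1124, 0.0316]
eef_rot: [[-0.11, 0.994, -0.001], [0.994, 0.11, 0.002], [0.003, -0.001, -1.0]]
ft_force: [-0.4, 12.1, -0.3]
grip_width: 0.256
grasp_force: 30.0
```

```bash
python3 fx.py -34 31
python3 - <<'E'
from bench import eyes
import cv2,numpy as np
A=[]
for n,(x,y) in {"side":(280,60),"top":(410,110)}.items():
    im=eyes.grab_frame(n);A.append(cv2.resize(im[y:y+110,x:x+80],None,fx=5,fy=5,interpolation=cv2.INTER_CUBIC))
cv2.imwrite("pics/s5.png",cv2.cvtColor(np.hstack(A),cv2.COLOR_RGB2BGR))
E
```

```text
t 22.5 pos [ 0.5477 -0.1124  0.0316] yaw 1.6815 tilt [-0.0011  0.0024 -1.    ]
shift now-axes [-0.4  0.2  0.6] final-axes [-0.4  0.2  0.6] turn z -0.0001 F [-0.43 12.05 -0.34] M [ 2.24 -0.11  0.06] w 23.8 30.0
```

View pics/s5.png

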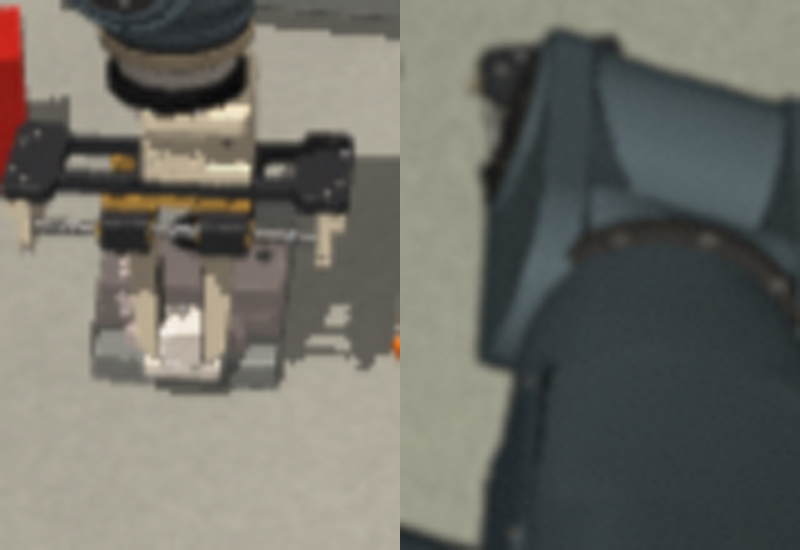

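Resistance rises at 6 N then 12 N, with no travel: the nose is at the rigid stop (about x 85). The picture shows the slide under the bar with its tail on the ledge at crop (180,360). Next: settle it onto the bed, let go, back off behind the tail and check the seating with the fingers shut.

Emit:
send_rows:
  plan:
    - [0, 0, 0.6, 0, 0, 0, 18]
    - [0, 0, 0.4, 0, 0, 0, 18]
    - [0, 0, 0, 0, 0, 0, 18]
    - [0, 0, 0, 0, 0, 0, 18]

```text
time_s: 23.0
tool_pos: [0.5478, -0.1123, 0.0307]
eef_rot: [[-0.111, 0.994, -0.001], [0.994, 0.111, 0.002], [0.002, -0.001, -1.0]]
ft_force: [-1.2, 14.3, 2.8]
grip_width: 0.255
grasp_force: 30.0
```

```bash
python3 fx.py -34 31
```

```text
t 23.0 pos [ 0.5478 -0.1123  0.0307] yaw 1.6816 tilt [-0.0011  0.0024 -1.    ]
shift now-axes [-0.5  0.1 -0.3] final-axes [-0.5  0.1 -0.3] turn z 0.0 F [-1.18 14.27  2.77] M [ 2.18  0.04 -0.02] w 23.7 30.0
```

Emit:
send_rows:
  plan:
    - [0, 0, 0, 0, 0, 0, 25]
    - [0, 0, 0, 0, 0, 0, 32]
    - [0, 0, 0, 0, 0, 0, 32]
    - [0, 0, -10, 0, 0, 0, 32]
    - [0, 0, -20, 0, 0, 0, 32]
    - [10, 0, -10, 0, 0, 0, 20]
    - [25, 0, 0, 0, 0, 0, 0]
    - [0, 0, 0, 0, 0, 0, 0]
    - [0, 0, 0, 0, 0, 0, 0]
    - [0, 0, 20, 0, 0, 0, 0]
    - [0, 0, 20, 0, 0, 0, 0]
    - [0, 0, 5, 0, 0, 0, 0]
    - [0, 0, 0, 0, 0, 0, 0]
    - [0, 0, 0, 0, 0, 0, 0]

```text
time_s: 24.4
tool_pos: [0.5446, -0.0796, 0.0263]
eef_rot: [[-0.11, 0.994, 0.001], [0.994, 0.11, -0.0], [-0.0, 0.001, -1.0]]
ft_force: [0.3, 0.1, 0.5]
grip_width: 0.004
grasp_force: 0.0
```

```bash
python3 fx.py -50 26
```

```text
t 24.4 pos [ 0.5446 -0.0796  0.0263] yaw 1.6815 tilt [ 7.e-04 -2.e-04 -1.e+00]
shift now-axes [-17.4  -0.4   0.3] final-axes [-17.4  -0.4   0.3] turn z -0.0001 F [0.34 0.12 0.49] M [-0.03 -0.11 -0.01] w 0.4 0.0
```

Emit:
send_rows:
  plan:
    - [-3, 0, 0, 0, 0, 0, 0]
    - [-2, 0, 0, 0, 0, 0, 0]
    - [-1, 0, 0, 0, 0, 0, 0]
    - [-1, 0, 0, 0, 0, 0, 0]
    - [0, 0, 0, 0, 0, 0, 0]

```text
time_s: 24.9
tool_pos: [0.545, -0.0864, 0.0257]
eef_rot: [[-0.111, 0.994, 0.0], [0.994, 0.111, -0.0], [-0.0, 0.0, -1.0]]
ft_force: [0.2, 0.2, -0.2]
grip_width: 0.007
grasp_force: 0.0
```

Emit:
send_rows:
  plan:
    - [-1, 0, 0, 0, 0, 0, 0]
    - [0, 0, 0, 0, 0, 0, 0]

```text
time_s: 25.1
tool_pos: [0.5451, -0.0873, 0.0256]
eef_rot: [[-0.111, 0.994, 0.0], [0.994, 0.111, 0.0], [0.0, 0.0, -1.0]]
ft_force: [0.4, 0.2, -0.6]
grip_width: 0.005
grasp_force: 0.0
```

Emit:
send_rows:
  plan:
    - [-1, 0, 0, 0, 0, 0, 0]
    - [0, 0, 0, 0, 0, 0, 0]

```text
time_s: 25.3
tool_pos: [0.5452, -0.0883, 0.0256]
eef_rot: [[-0.111, 0.994, -0.0], [0.994, 0.111, -0.0], [-0.0, -0.0, -1.0]]
ft_force: [0.1, 0.7, -0.8]
grip_width: 0.004
grasp_force: 0.0
```

Emit:
send_rows:
  plan:
    - [-1, 0, 0, 0, 0, 0, 0]
    - [0, 0, 0, 0, 0, 0, 0]

```text
time_s: 25.5
tool_pos: [0.5454, -0.0893, 0.0257]
eef_rot: [[-0.111, 0.994, 0.0], [0.994, 0.111, -0.0], [-0.0, 0.0, -1.0]]
ft_force: [-0.7, -0.0, 0.4]
grip_width: 0.006
grasp_force: 0.0
```

Emit:
send_rows:
  plan:
    - [-1, 0, 0, 0, 0, 0, 0]
    - [0, 0, 0, 0, 0, 0, 0]

```text
time_s: 25.7
tool_pos: [0.5454, -0.0903, 0.0256]
eef_rot: [[-0.111, 0.994, -0.0], [0.994, 0.111, -0.0], [-0.0, -0.0, -1.0]]
ft_force: [0.4, -0.5, -0.2]
grip_width: 0.006
grasp_force: 0.0
```

Emit:
send_rows:
  plan:
    - [-1, 0, 0, 0, 0, 0, 0]
    - [0, 0, 0, 0, 0, 0, 0]

```text
time_s: 25.9
tool_pos: [0.5456, -0.0913, 0.0257]
eef_rot: [[-0.111, 0.994, 0.0], [0.994, 0.111, -0.0], [-0.0, 0.0, -1.0]]
ft_force: [0.8, -0.6, 0.1]
grip_width: 0.006
grasp_force: 0.0
```

Emit:
send_rows:
  plan:
    - [-1, 0, 0, 0, 0, 0, 0]
    - [0, 0, 0, 0, 0, 0, 0]

```text
time_s: 26.1
tool_pos: [0.5455, -0.0916, 0.0256]
eef_rot: [[-0.111, 0.994, -0.0], [0.994, 0.111, 0.001], [0.001, -0.0, -1.0]]
ft_force: [0.5, 5.7, 1.3]
grip_width: 0.008
grasp_force: 2.6
```

Emit:
send_rows:
  plan:
    - [-1, 0, 0, 0, 0, 0, 0]
    - [0, 0, 0, 0, 0, 0, 0]

```text
time_s: 26.3
tool_pos: [0.5455, -0.0917, 0.0256]
eef_rot: [[-0.11, 0.994, -0.001], [0.994, 0.11, 0.002], [0.002, -0.001, -1.0]]
ft_force: [-0.2, 12.4, 4.1]
grip_width: 0.005
grasp_force: 6.1
```

Pushing on the tail with the fingers shut hits the rigid stop at once, so the slide is home. Back off and go above the cap.

Emit:
send_rows:
  plan:
    - [2, 0, 0, 0, 0, 0, 0]
    - [5, 0, 0, 0, 0, 0, 0]
    - [5, 0, -10, 0, 0, 0, 0]
    - [0, 0, -20, 0, 0, 0, 0]
    - [0, 0, -25, 0, 0, 0, 0]
    - [-20, 0, -10, 0, 0, 0, 0]
    - [-30, 0, 0, 0, 0, 0, 0]
    - [-30, 0, 0, 0, 0, 0, 0]
    - [-22, 0, 0, 0, 0, 0, 0]
    - [0, 0, 0, 0, 0, 0, 0]
    - [0, 0, 0, 0, 0, 0, 0]
    - [0, 0, 0, 0, 0, 0, 0]

```text
time_s: 27.5
tool_pos: [0.5556, -0.1817, 0.0908]
eef_rot: [[-0.111, 0.994, -0.0], [0.994, 0.111, 0.0], [0.0, -0.0, -1.0]]
ft_force: [0.1, -0.0, -0.2]
grip_width: 0.005
grasp_force: 0.0
```

```bash
python3 fx.py 35 70
```

```text
t 27.5 pos [ 0.5556 -0.1817  0.0908] yaw 1.6825 tilt [-2.e-04  2.e-04 -1.e+00]
shift now-axes [ 0.3 -0.  20.8] final-axes [ 0.3 -0.  20.8] turn z 0.0009 F [ 0.09 -0.05 -0.19] M [-0.02 -0.09 -0.  ] w 0.4 0.0
```

Emit:
send_rows:
  plan:
    - [0, 0, 10, 0, 0, 0, 0]
    - [0, 0, 7, 0, 0, 0, 0]
    - [0, 0, 3, 0, 0, 0, 0]
    - [0, 0, 2, 0, 0, 0, 0]
    - [0, 0, 2, 0, 0, 0, 0]
    - [0, 0, 0, 0, 0, 0, 0]

```text
time_s: 28.1
tool_pos: [0.5558, -0.1826, 0.0665]
eef_rot: [[-0.111, 0.994, 0.0], [0.994, 0.111, -0.0], [-0.0, 0.0, -1.0]]
ft_force: [-0.2, -0.3, -0.1]
grip_width: 0.005
grasp_force: 0.0
```

Emit:
send_rows:
  plan:
    - [0, 0, 1, 0, 0, 0, 0]
    - [0, 0, 1, 0, 0, 0, 0]
    - [0, 0, 1, 0, 0, 0, 0]
    - [0, 0, 0, 0, 0, 0, 0]

```text
time_s: 28.5
tool_pos: [0.5559, -0.1828, 0.0637]
eef_rot: [[-0.111, 0.994, 0.0], [0.994, 0.111, -0.0], [-0.0, 0.0, -1.0]]
ft_force: [0.6, 0.0, 2.4]
grip_width: 0.002
grasp_force: 1.1
```

Emit:
send_rows:
  plan:
    - [0, 0, 1, 0, 0, 0, 0]
    - [0, 0, 1, 0, 0, 0, 0]
    - [0, 0, 0, 0, 0, 0, 0]

```text
time_s: 28.8
tool_pos: [0.5559, -0.1827, 0.0615]
eef_rot: [[-0.111, 0.994, 0.0], [0.994, 0.111, -0.0], [-0.0, 0.0, -1.0]]
ft_force: [0.2, 0.2, 1.9]
grip_width: 0.007
grasp_force: 0.9
```

Past the 4 mm solid-plate stop, so the pin is in the window. Finish the press.

Emit:
send_rows:
  plan:
    - [0, 0, 1, 0, 0, 0, 0]
    - [0, 0, 1, 0, 0, 0, 0]
    - [0, 0, 0, 0, 0, 0, 0]

```text
time_s: 29.1
tool_pos: [0.5559, -0.1828, 0.0602]
eef_rot: [[-0.111, 0.994, 0.0], [0.994, 0.111, -0.0], [-0.0, 0.0, -1.0]]
ft_force: [-0.8, -0.9, 9.6]
grip_width: 0.004
grasp_force: 4.8
```

Emit:
send_rows:
  plan:
    - [0, 0, 1, 0, 0, 0, 0]
    - [0, 0, 0, 0, 0, 0, 0]
    - [0, 0, 0, 0, 0, 0, 0]

```text
time_s: 29.4
tool_pos: [0.5561, -0.1828, 0.0601]
eef_rot: [[-0.111, 0.994, 0.001], [0.994, 0.111, -0.0], [-0.001, 0.001, -1.0]]
ft_force: [-5.2, 1.1, 18.4]
grip_width: 0.003
grasp_force: 9.8
```

Emit:
send_rows:
  plan:
    - [0, 0, 1, 0, 0, 0, 0]
    - [0, 0, 0, 0, 0, 0, 0]
    - [0, 0, 0, 0, 0, 0, 0]

```text
time_s: 29.7
tool_pos: [0.5562, -0.1829, 0.06]
eef_rot: [[-0.111, 0.994, 0.001], [0.994, 0.111, -0.001], [-0.001, 0.001, -1.0]]
ft_force: [-8.6, 3.0, 29.8]
grip_width: 0.007
grasp_force: 14.8
```

Emit:
send_rows:
  plan:
    - [0, 0, -5, 0, 0, 0, 0]
    - [0, 0, -15, 0, 0, 0, 0]
    - [0, 0, -15, 0, 0, 0, 0]
    - [25, 0, 0, 0, 0, 0, 0]
    - [35, 0, 0, 0, 0, 0, 0]
    - [35, 0, 0, 0, 0, 0, 0]
    - [7, 0, 20, 0, 0, 0, 0]
    - [0, 0, 20, 0, 0, 0, 0]
    - [0, 0, 20, 0, 0, 0, 0]
    - [0, 0, 5, 0, 0, 0, 0]
    - [0, 0, 0, 0, 0, 0, 0]
    - [0, 0, 0, 0, 0, 0, 0]

```text
time_s: 30.9
tool_pos: [0.545, -0.0815, 0.0287]
eef_rot: [[-0.111, 0.994, 0.001], [0.994, 0.111, -0.0], [-0.0, 0.001, -1.0]]
ft_force: [-0.0, 0.8, 0.2]
grip_width: 0.007
grasp_force: 0.0
```

```bash
python3 fx.py -57 26
```

```text
t 30.9 pos [ 0.545  -0.0815  0.0287] yaw 1.6816 tilt [ 1.1e-03 -3.0e-04 -1.0e+00]
shift now-axes [-8.5 -0.5  2.7] final-axes [-8.5 -0.5  2.7] turn z 0.0 F [-0.02  0.81  0.22] M [-0.05 -0.12 -0.04] w 0.7 0.0
```

Emit:
send_rows:
  plan:
    - [-3, 0, 2, 0, 0, 0, 0]
    - [-3, 0, 0, 0, 0, 0, 0]
    - [-1.5, 0, 0, 0, 0, 0, 0]
    - [0, 0, 0, 0, 0, 0, 0]
    - [0, 0, 0, 0, 0, 0, 0]

```text
time_s: 31.4
tool_pos: [0.5453, -0.0888, 0.0257]
eef_rot: [[-0.111, 0.994, 0.0], [0.994, 0.111, 0.0], [-0.0, 0.0, -1.0]]
ft_force: [-0.6, -0.6, -0.5]
grip_width: 0.002
grasp_force: 0.0
```

Emit:
send_rows:
  plan:
    - [-1, 0, 0, 0, 0, 0, 0]
    - [0, 0, 0, 0, 0, 0, 0]

```text
time_s: 31.6
tool_pos: [0.5454, -0.0897, 0.0256]
eef_rot: [[-0.111, 0.994, 0.0], [0.994, 0.111, -0.0], [-0.0, 0.0, -1.0]]
ft_force: [0.8, -0.1, 0.3]
grip_width: 0.005
grasp_force: 0.0
```

Emit:
send_rows:
  plan:
    - [-1, 0, 0, 0, 0, 0, 0]
    - [0, 0, 0, 0, 0, 0, 0]

```text
time_s: 31.8
tool_pos: [0.5455, -0.0908, 0.0256]
eef_rot: [[-0.111, 0.994, 0.0], [0.994, 0.111, -0.0], [-0.0, 0.0, -1.0]]
ft_force: [0.4, 0.1, -0.3]
grip_width: 0.006
grasp_force: 0.0
```

Emit:
send_rows:
  plan:
    - [-1, 0, 0, 0, 0, 0, 0]
    - [0, 0, 0, 0, 0, 0, 0]

```text
time_s: 32.0
tool_pos: [0.5455, -0.0916, 0.0256]
eef_rot: [[-0.111, 0.994, -0.0], [0.994, 0.111, 0.0], [0.0, -0.0, -1.0]]
ft_force: [-0.4, 2.4, 0.9]
grip_width: 0.006
grasp_force: 1.0
```

The tail is still at the same place (y −0.0916), so the slide stayed home. Retreat and hand in.

Emit:
send_rows:
  plan:
    - [2, 0, 0, 0, 0, 0, 0]
    - [10, 0, 0, 0, 0, 0, 0]
    - [15, 0, -20, 0, 0, 0, 0]
    - [0, 0, -40, 0, 0, 0, 0]
    - [0, 0, -40, 0, 0, 0, 0]
    - [0, 0, -20, 0, 0, 0, 0]
    - [40, 0, 0, 0, 0, 0, 0]
    - [40, 0, 0, 0, 0, 0, 0]
    - [0, 0, 0, 0, 0, 0, 0]
    - [0, 0, 0, 0, 0, 0, 0]
    - [0, 0, 0, 0, 0, 0, 0]

```text
time_s: 33.1
tool_pos: [0.5338, 0.0142, 0.1456]
eef_rot: [[-0.111, 0.994, 0.0], [0.994, 0.111, -0.0], [-0.0, 0.0, -1.0]]
ft_force: [0.5, 0.9, 0.1]
grip_width: 0.006
grasp_force: 0.0
```

```bash
python3 -c "
from bench import manip
s=manip.state();print(s['time_s'],s['tool_pos'],s['ft_force']);print(manip.sign_off())"
```

```text
33.1 [0.53379583 0.01424772 0.14560768] [0.5424721  0.86650666 0.08208463]
the job is handed in; nothing more can be done
None
```

The windowed slide is home against the hidden stop, the lock cap is pressed the full 10 mm, the spare was left in the rack, and I handed the job in at 33 s; the hand-in returned no verdict.

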